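# Wedge the printer-stand door open

## Task

Ease the door of the printer-stand cupboard fully open to its stop. Then, holding the dark cast-metal door wedge in the gripper, slide it flat along the table, thin end first, under the door from the inner side and tap it in until it is firmly jammed - feel it bite, but do not overdrive it, or the door is forced off its hinges. Let go and leave the door fully open with the wedge jammed under it, and leave the other things on the table where they are.

Things in the scene. Friction and masses are not known exactly. Their poses are not given: they have to be found in the camera images.
- door (a joint): Opening angle of the cupboard door, rad: 0 shut, 1.571 fully open at its rigid stop. Starts part open (0.75 to 1.1) and stays where left (hinge friction 0.07 N m). The upright hinge is at the end of the cupboard front nearest the robot; the door swings out from the front, then towards the robot.
- leaf: The door's painted steel panel, 190 mm wide, 92 high, 14 thick, 0.45 kg. Origin on the hinge axis at the height of the panel's lower edge, 18 mm above the table. +x out of the inner face, which looks into the cupboard when shut (faces at x = +7 and -7 mm); +y from free edge to hinge (panel at y = -190 to 0 mm); z up. Top edge 110 mm above the table.
- leaf_spot (a point): Lower edge of the panel's inner face, 140 mm from the hinge axis, 18 mm up: a good place to drive the wedge under. Axes as the panel's. The panel hangs on a stiff sprung hinge: lifting it takes its weight (about 5 N), then 40 N more per mm. Jammed means the wedge, let go, bears on it with more than 8 N; beyond 20 N, even for a moment, the hinge is damaged.
- cupboard: White steel printer-stand cupboard, 340 mm deep, 400 wide, 122 high, fixed, with a black printer on it (set back 25 mm from the front, top about 300 mm up). Front looks along its -x; origin at table height under its centre; hinge axis at x = -180, y = +192 mm. The half of the front at +y is the door.
- wedge: Dark cast-metal door wedge lying flat, 150 mm long, 40 wide, 4 thick at the thin end rising evenly to 36 at the heel (12 degrees), about 0.32 kg. Origin at the centre of its underside; thin end to -x, heel to +x, z up. Good grasp: across the 40 mm width, 55 mm from the origin towards the heel (32 mm high there).
- wedge_tip (a point): Middle of the wedge's thin end, on its underside. When it bites, the push along the table rises above its sliding friction by about 0.8 to 1.2 times the force on the panel if the hand keeps the heel from resting on the table, by up to 1.9 times if it rests fully. It stays put when let go, but then settles and keeps most of that force.
- gel_jar: White plastic jar, 60 mm across, 65 mm high, origin under its centre. Leave it alone.
- tape_roll: Roll of paper tape, 60 mm across, 24 mm high, lying flat, origin under its centre. Leave it alone.
- mug: White mug, 80 mm across, 92 mm high, origin under its centre. Leave it alone.
- mouse: Black computer mouse, 100 x 58 x 33 mm, origin under its centre. Leave it alone.
- leaf_free (a point): Top of the panel's free edge (mid-thickness, 190 mm from the hinge, 110 mm up). Along the panel's lower edge runs a black rubber kick strip, part of the panel, 18 mm thick, 188 long. It is screwed fast with its underside 8 to 18 mm above the table, a setting that no reading gives: where the wedge begins to bite must be felt.
Things that resemble listed ones, but are neither listed nor needed, are in the scene too. Several things have the shape of the wedge; the one meant has the colours described above.

How it is judged:
On the way, in this order (a step that is already met when the one before it is completed fails the run):
1. the door is fully open, within 0.08 rad of its stop (value of joint door above 1.49 rad), for 0.2 s.
2. the wedge, held in the gripper, has its thin end under the panel from the inner side (contact force between the fingers and wedge above 1 N and x of wedge_tip in the frame of leaf below -0.005 m and x of wedge in the frame of leaf above 0.01 m and y of wedge in the frame of leaf between -0.2 and -0.02 m and height (world z) of wedge below 0.008 m), for 0.1 s.
At the end, for the whole second after the job is handed in: The door is within 0.08 rad of its stop; the wedge lies flat on the table (within 0.1 rad), at rest and let go, its thin end at least 8 mm past the mid-plane of the panel and its centre on the inner side, within the panel's width, and presses on the panel with more than 8 N (value of joint door above 1.49 rad and contact force between wedge and leaf above 8 N and x of wedge_tip in the frame of leaf below -0.008 m and x of wedge in the frame of leaf above 0 m and y of wedge in the frame of leaf between -0.2 and -0.02 m and angle between wedge's own z axis and vertical below 0.1 rad and height (world z) of wedge below 0.006 m and linear speed of wedge below 0.01 m/s); the robot touches nothing.
It fails at once if the wedge is overdriven: it presses on the door panel with more than 20 N (contact force between wedge and leaf above 20 N).
It fails at once if another thing on the table is moved by more than 20 mm (distance of any of gel_jar, tape_roll, mug, mouse from where it was at the start of the episode above 0.02 m).
It also fails if it takes over 72 s, if anything falls off the work surface, if the arm or the gripper's body presses on something with over 40 N, if the wrist force passes 120 N, or if a joint passes its speed limit or range.

## Robot

A 7-joint arm with a two-finger parallel gripper is mounted at the origin on the work surface. World frame = base frame: x ahead of the robot, y to its left, z up, the work surface at z = 0. Lengths are in m, angles in rad, forces in N, time in s.
With the tool pointing down it reaches from about 0.425 to 1.025 m from the base axis. Payload 3.6 kg.
Tool frame: the origin (TCP) lies at the very end of the fingers, on their centre line; the grasp point (between the pads) lies robot.tcp_to_grasp behind it (robot.tcp_to_grasp is the distance from the TCP to the grasp point, in m); z points along the fingers, y is the line along which they close (so a half turn about z gives the same grasp; the last joint's range is limited). The gripper opens to 85 mm and grips with 20 to 120 N. Pads are 22 mm wide; open, the fingers measure 114 mm over their backs; the gripper's body (76 mm by 85 mm) begins 54 mm behind the grasp point. The pads swing forward as they close: fully open they stand 13 mm farther back than shut.
Start: joints at [-1.292, 0.591, 0.048, 1.609, -0.033, 0.943, -0.034], TCP at [0.263, 0.675, 0.231] pointing down, gripper open.
Joint ranges: [-2.69, 2.69], [-0.47, 2.24], [-1.27, 1.36], [0.19, 2.51], [-1.53, 4.68], [0.08, 2.07], [-3.09, 3.09]. Speed limits (rad/s): [2.57, 2.57, 3.14, 3.14, 3.14, 3.14, 3.14].

## Interface

Orientations are given as a rotation vector (axis times angle).
In Python, from plant import monitor, vision, robot gives the robot as it stands. The module is installed in compiled form; this text tells all that it offers.
- The arm moves only by the tool carry_out, never from a script. Its argument "targets" is a list of rows, each a list of 2 entries, a list of its own where there are three numbers: the shift along the tool's x, y, z as a fraction of full scale, then the turn about the tool's z as a fraction of full scale. In form: [[[x, y, z], spin], ...]. A call has 1 to 20 rows; each row is the pose to reach, as a shift and turn from the pose commanded when the call began, along the tool's axes at that moment; what a row does not reach only later rows make up. Full scale, the value 1, is 150 mm for a shift and 30 degrees for a turn. A row lasts 1/12 s, in which the tool goes at most 41.7 mm and 7.16 degrees, less where a joint would pass 70% of its speed; a pose out of reach is approached as far as the arm can. A call with a number of a shift or a turn outside -1 to 1 is refused whole. A call with a gripper value outside its range is refused whole. "grip" is the closure, from 0 (fully open) to 1 (shut), set as the call begins (left out, the last holds). The fingers move at their own pace and stop on an object; the grip force is fixed at half the most. Time passes only in rows, so rows that repeat a pose let the fingers close. It gives the time, the measured TCP pose, the force, the opening and the grip force at its end, in the units of the state.
- monitor.observe(): the state, without advancing time (a new reading comes with each control period).
- vision.get_image(name): name is "scene" or "top"; returns a dict with "pixels" (384x512x3 uint8, red, green, blue), "fx", "fy", "cx", "cy" (pixels), "rvec" (rotation vector, rad) and "tvec" (3), from world to camera coordinates, as OpenCV has them. Camera axes: x right, y down, z forward; pixel columns grow to the right and rows downward; lengths in m; the calibration is good to about 2 mm. A picture is of the moment at which its call begins. There is no depth.
- robot.close_job(): hands the job in; it is judged then, once.
The state is a dict: "clock": time; "joints": joint angles; "joint_vel": joint speeds; "joint_efforts": joint torques, N m; "position": TCP position; "eef_rot": TCP orientation; "wrist_force": force on the tool from outside, world axes, zero at the start; "torque": the same for the moment, N m; "grip_width": opening from 0.0 (shut) to 1.0 (fully open); "gripper_force": force on a finger pad.
Only numpy, scipy, OpenCV 4.12 (cv2) and the standard library are available. Lean on these libraries where they do the work, as an engineer would, in place of code of your own. Each camera call takes 0.05 s, during which the arm holds its last target. There are 200 camera calls.

## Working session

There is one attempt and no reset: what is moved stays moved. The work goes in short steps, Python scripts to look and compute and a tool call to move; the robot and the scene stay as the last step left them, time stands still between calls to the robot, and variables do not carry over. Pictures are saved under pics/ and viewed, at most 10 in all, crops included, and the job is handed in when it is done.

Besides the shell and the picture viewer there is one more tool, called after "Call:" by a JSON object that holds its "op" and its "data". carry_out: Moves the arm, as the interface text tells. Shift numbers are shares of 150 mm and turn numbers shares of 30 degrees, none past 1 either way. Its arguments: {"type":"object","properties":{"targets":{"type":"array"},"grip":{"type":"number"}},"required":["targets"]}

```bash
mkdir -p pics; cat > h.py <<'E'
import numpy as np, cv2
from plant import monitor, vision, robot
def cam(n):
    im=vision.get_image(n); K=np.array([[im['fx'],0,im['cx']],[0,im['fy'],im['cy']],[0,0,1.]])
    return im['pixels'],K,cv2.Rodrigues(np.array(im['rvec'],float))[0],np.array(im['tvec'],float).ravel()
def ray(c,u,v,z):
    _,K,R,t=c; d=R.T@np.linalg.solve(K,[u,v,1]); o=-R.T@t
    return o+d*(z-o[2])/d[2]
def proj(c,P):
    _,K,R,t=c; p=K@(R@np.array(P,float).reshape(-1,3).T+t[:,None]); return (p[:2]/p[2]).T
def tool(P,yaw=None):
    s=monitor.observe(); R=cv2.Rodrigues(np.array(s['eef_rot'],float))[0]
    return R.T@(np.array(P)-s['position'])/.15
E
python3 - <<'E'
from h import *
s=monitor.observe()
print({k:np.round(v,3).tolist() for k,v in s.items()}, robot.tcp_to_grasp)
print(cv2.Rodrigues(np.array(s['eef_rot'],float))[0].round(3))
for n in('scene','top'):
    c=cam(n); cv2.imwrite(f'pics/{n}0.png',cv2.resize(c[0][...,::-1],(800,600),interpolation=cv2.INTER_CUBIC)); print(n,c[1].round(1).tolist(),(-c[2].T@c[3]).round(3))
E
```

```text
{'clock': 0.0, 'joints': [-1.292, 0.592, 0.048, 1.61, -0.033, 0.943, -0.034], 'joint_vel': [-0.0, -0.001, 0.001, 0.0, -0.001, 0.003, 0.001], 'joint_efforts': [0.0, -54.869, 1.547, -19.812, 0.009, 0.009, 0.0], 'position': [0.263, 0.675, 0.23], 'eef_rot': [-0.58, -3.087, 0.004], 'wrist_force': [0.873, -0.711, 1.43], 'torque': [0.027, 0.008, 0.003], 'gripper_force': 0.0, 'grip_width': 1.0} 0.0187
[[-0.932  0.363 -0.001]
 [ 0.363  0.932 -0.002]
 [-0.    -0.002 -1.   ]]
scene [[482.8, 0.0, 254.9], [0.0, 482.8, 184.1], [0.0, 0.0, 1.0]] [1.504 0.262 1.298]
top [[456.9, 0.0, 263.2], [0.0, 456.9, 194.7], [0.0, 0.0, 1.0]] [ 0.344 -0.05   1.714]
```

View pics/scene0.png

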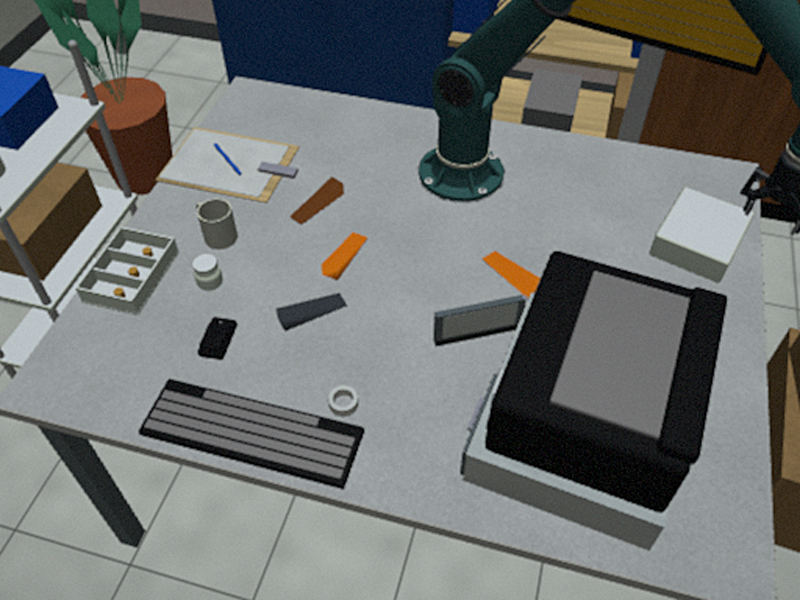

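View pics/top0.png

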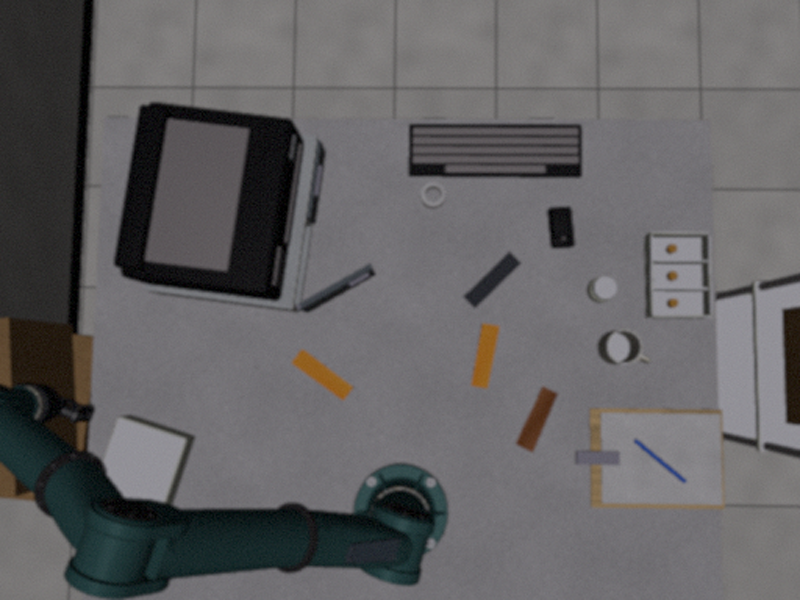

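The two views show four wedge shapes. Pixels are in the 800-wide top view: dark grey (490,279), orange (485,355), orange (322,374) and brown (537,419). Only the dark one at (490,279), which is (311,310) in the scene view, fits "dark cast-metal". The door runs from its hinge near (305,307) to its free edge near (372,270). I'll confirm with one enlarged crop.

```bash
python3 - <<'E'
from h import *
t=cam('top'); s=cam('scene')
a=cv2.resize(t[0][145:215,175:345],(800,330),interpolation=cv2.INTER_CUBIC)
b=cv2.resize(s[0][170:240,165:345],(694,270),interpolation=cv2.INTER_CUBIC)
m=np.zeros((600,800,3),np.uint8); m[:330]=a; m[330:,:694]=b
cv2.imwrite('pics/crop1.png',m[...,::-1])
g=t[0].astype(int); k=((g.max(2)<75)).astype(np.uint8)
n,l,st,ce=cv2.connectedComponentsWithStats(k)
for i in range(1,n):
    if st[i,4]>60:
        pts=np.argwhere(l==i)[:,::-1].astype(np.float32); bx=cv2.boxPoints(cv2.minAreaRect(pts)); print(st[i].tolist(),bx.round(1).tolist())
E
```

```text
[0, 0, 286, 384, 29465] [[-147.10000610351562, 104.5], [39.20000076293945, -27.899999618530273], [304.6000061035156, 345.6000061035156], [118.30000305175781, 478.0]]
[73, 66, 121, 126, 7702] [[71.0, 178.0], [87.5999984741211, 61.900001525878906], [195.89999389648438, 77.4000015258789], [179.39999389648438, 193.5]]
[262, 79, 110, 35, 1755] [[262.0, 79.0], [371.0, 79.0], [371.0, 113.0], [262.0, 113.0]]
[196, 91, 12, 53, 201] [[195.39999389648438, 142.89999389648438], [203.0, 90.69999694824219], [208.60000610351562, 91.5], [201.0, 143.6999969482422]]
[350, 132, 18, 27, 396] [[349.70001220703125, 133.0], [364.8999938964844, 131.5], [367.5, 157.6999969482422], [352.29998779296875, 159.1999969482422]]
[413, 150, 4, 53, 144] [[412.0, 150.0], [415.0, 150.0], [416.0, 202.0], [413.0, 202.0]]
[298, 162, 35, 34, 397] [[296.5, 189.39999389648438], [325.6000061035156, 161.39999389648438], [332.5, 168.5], [303.29998779296875, 196.5]]
[193, 171, 47, 29, 286] [[191.1999969482422, 194.8000030517578], [236.5, 169.5], [239.8000030517578, 175.39999389648438], [194.5, 200.6999969482422]]
[486, 176, 26, 9,
[... 367 characters left out ...]
197.0], [511.0, 197.0], [511.0, 270.0], [501.0, 270.0]]
[383, 213, 10, 20, 87] [[381.70001220703125, 213.6999969482422], [390.0, 212.8000030517578], [392.1000061035156, 232.0], [383.8999938964844, 232.89999389648438]]
[399, 213, 10, 18, 91] [[399.0, 213.0], [407.70001220703125, 212.5], [408.70001220703125, 229.6999969482422], [400.0, 230.1999969482422]]
[463, 278, 22, 8, 81] [[462.5, 280.1000061035156], [463.3999938964844, 276.6000061035156], [484.79998779296875, 281.8999938964844], [483.8999938964844, 285.5]]
[489, 284, 23, 9, 95] [[488.6000061035156, 286.6000061035156], [489.6000061035156, 282.6000061035156], [511.8999938964844, 288.20001220703125], [510.8999938964844, 292.20001220703125]]
```

View pics/crop1.png

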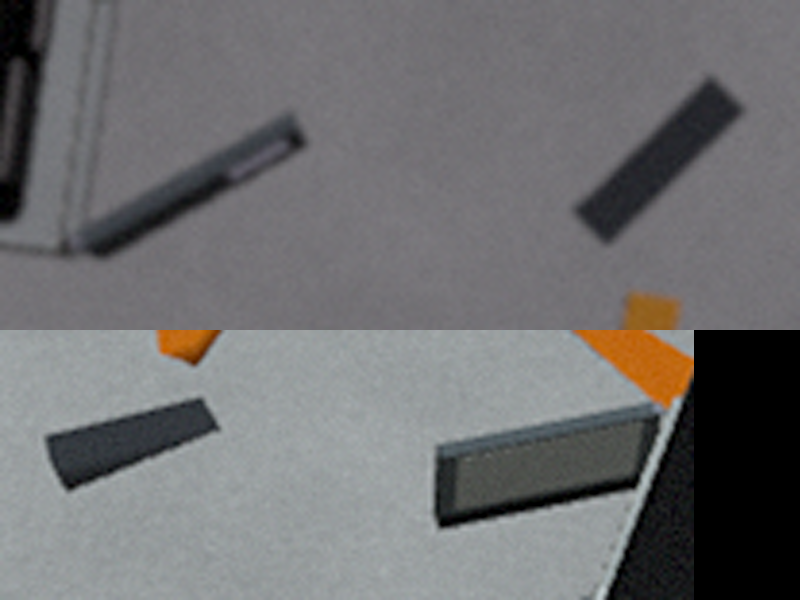

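```bash
python3 - <<'E'
from h import *
from scipy.optimize import least_squares
t=cam('top'); s=cam('scene')
T=lambda u,v:(175+u/4.706-.5,145+v/4.714-.5)
S=lambda u,v:(165+u/3.856-.5,170+(v-330)/3.857-.5)
# wedge: thin L/R top z=.004, heel z=.036
loc=np.array([[-.075,.02,.004],[-.075,-.02,.004],[.075,.02,.036],[.075,-.02,.036]])
obsT=np.array([T(575,210),T(607,242),T(712,77),T(745,107)])
obsS=np.array([S(203,398),S(219,430),S(47,437),S(68,488)])  # heel top far, heel bottom near
def W(p,l): c,sn=np.cos(p[2]),np.sin(p[2]); return np.c_[p[0]+c*l[:,0]-sn*l[:,1],p[1]+sn*l[:,0]+c*l[:,1],l[:,2]]
f=lambda p:(proj(t,W(p,loc))-obsT).ravel()
g0=ray(t,*obsT.mean(0),.02)
r=least_squares(f,[g0[0],g0[1],-.7]); print('wedge',r.x.round(4),f(r.x).round(1)); print('sceneproj',(proj(s,W(r.x,loc))).round(1).tolist(),obsS.round(1).tolist())
print('door hinge/free top', ray(t,*T(80,240),.11),ray(t,*T(297,120),.11))
print('scene free/hinge', ray(s,*S(437,447),.11),ray(s,*S(655,407),.11))
k=.64
for u,v in[(297,308),(322,140)]: print('front',ray(t,u*k,v*k,.122))
for nm,(u,v),z in[('jar',(603,288),.065),('mug',(617,347),.092),('mouse',(561,227),.033),('tape',(432,195),.024),('orange',(485,355),.02),('orange2',(322,374),.02)]: print(nm,ray(t,u*k,v*k,z).round(3))
E
```

```text
wedge [ 0.5483 -0.2114 -0.7923] [-0.5 -0.2  0.2  0.6 -0.1 -0.9  0.5  0.4]
sceneproj [[222.4, 194.8], [217.4, 187.1], [181.3, 205.4], [176.7, 197.3]] [[217.1, 187.1], [221.3, 195.4], [176.7, 197.2], [182.1, 210.5]]
door hinge/free top [0.47316024 0.23104366 0.11      ] [0.56507227 0.06939294 0.11      ]
scene free/hinge [0.56351463 0.06455375 0.11      ] [0.47270877 0.22902001 0.11      ]
front [0.46614647 0.23378939 0.122     ]
front [0.85186838 0.18557831 0.122     ]
jar [ 0.523 -0.464  0.065]
mug [ 0.387 -0.487  0.092]
mouse [ 0.672 -0.375  0.033]
tape [ 0.749 -0.068  0.024]
orange [ 0.367 -0.196  0.02 ]
orange2 [0.318 0.189 0.02 ]
```

The fits from the two cameras agree. The wedge is at (0.548,-0.211), heel towards (0.70,-0.71). The hinge is near (0.473,0.223) and the door is open about 0.92 rad. I'll raise the hand, cross over and open the door.

Call:
{"op": "carry_out", "data": {"targets": [[[0,0,-1],0],[[0,0,-1],0],[[0,0,-1],0],[[0,0,-1],0],[[0,0,-1],0]], "grip": 1}}

```text
clock: 0.72
position: [0.2648, 0.6787, 0.39]
eef_rot: [0.581, 3.085, 0.022]
wrist_force: [0.8, 0.4, 0.4]
grip_width: 0.297
gripper_force: 0.0
```

Call:
{"op": "carry_out", "data": {"targets": [[[-0.85,-0.67,0],0],[[-0.85,-0.67,0],0],[[-0.85,-0.67,0],0],[[-0.85,-0.67,0],0],[[-0.85,-0.67,0],0]]}}

```text
clock: 1.13
position: [0.3531, 0.526, 0.3813]
eef_rot: [0.6, 3.078, -0.009]
wrist_force: [1.3, -1.0, -0.0]
grip_width: -0.004
gripper_force: 0.0
```

Call:
{"op": "carry_out", "data": {"targets": [[[-0.85,-0.67,0],0],[[-0.85,-0.67,0],0],[[-0.85,-0.67,0],0],[[-0.85,-0.67,0],0],[[-0.85,-0.67,0],0]]}}

```text
clock: 1.55
position: [0.4338, 0.3858, 0.3812]
eef_rot: [0.602, 3.079, -0.008]
wrist_force: [1.7, -1.2, -0.3]
grip_width: 0.006
gripper_force: 0.0
```

Call:
{"op": "carry_out", "data": {"targets": [[[-0.85,-0.67,0],0],[[-0.85,-0.67,0],0],[[-0.85,-0.67,0],0],[[-0.85,-0.67,0],0],[[-0.85,-0.67,0],0]]}}

```text
clock: 1.97
position: [0.5147, 0.2458, 0.3813]
eef_rot: [0.602, 3.08, -0.008]
wrist_force: [-0.1, 0.2, 0.2]
grip_width: -0.004
gripper_force: 0.0
```

Call:
{"op": "carry_out", "data": {"targets": [[[-0.85,-0.67,0],0],[[-0.85,-0.67,0],0],[[-0.85,-0.67,0],0],[[-0.85,-0.67,0],0],[[-0.85,-0.67,0],0],[[-0.85,-0.67,0],0]]}}

```text
clock: 2.47
position: [0.5933, 0.1129, 0.3808]
eef_rot: [-0.59, -3.086, 0.002]
wrist_force: [0.4, 1.1, -0.5]
grip_width: 0.001
gripper_force: 0.0
```

Call:
{"op": "carry_out", "data": {"targets": [[[0,0,1],0],[[0,0,1],0],[[0,0,1],0],[[0,0,1],0],[[0,0,1],0]]}}

```text
clock: 2.88
position: [0.5869, 0.1178, 0.225]
eef_rot: [-0.573, -3.076, 0.007]
wrist_force: [-0.1, -0.6, -0.2]
grip_width: 0.006
gripper_force: 0.0
```

Call:
{"op": "carry_out", "data": {"targets": [[[0,0,0.5],0],[[0,0,1],0],[[0,0,1],0],[[0,0,1],0],[[0,0,1.0],0],[[0,0,1.0],0]]}}

```text
clock: 3.38
position: [0.5927, 0.1172, 0.0817]
eef_rot: [-0.578, -3.087, -0.001]
wrist_force: [-0.4, -0.6, 0.3]
grip_width: -0.001
gripper_force: 0.0
```

Call:
{"op": "carry_out", "data": {"targets": [[[0,0,0.15],0],[[0,0,0.15],0],[[0,0,0.15],0]]}}

```text
clock: 3.63
position: [0.5937, 0.1165, 0.0609]
eef_rot: [0.579, 3.086, 0.002]
wrist_force: [0.1, -0.9, -0.2]
grip_width: 0.0
gripper_force: 0.0
```

```bash
python3 - <<'E'
from h import *
print(monitor.observe()['position'])
for P in[(.53,.095,.057),(.50,.08,.057),(.485,.072,.057),(.475,.072,.057),(.465,.072,.057)]: print(P,tool(P).round(2))
c=cam('scene'); cv2.imwrite('pics/a.png',cv2.resize(c[0][140:300,140:380][...,::-1],(800,533),interpolation=cv2.INTER_CUBIC))
E
```

```text
[0.59369914 0.11650011 0.06091456]
(0.53, 0.095, 0.057) [ 0.34 -0.29  0.02]
(0.5, 0.08, 0.057) [ 0.49 -0.45  0.02]
(0.485, 0.072, 0.057) [ 0.57 -0.54  0.02]
(0.475, 0.072, 0.057) [ 0.63 -0.56  0.02]
(0.465, 0.072, 0.057) [ 0.69 -0.59  0.02]
```

View pics/a.png

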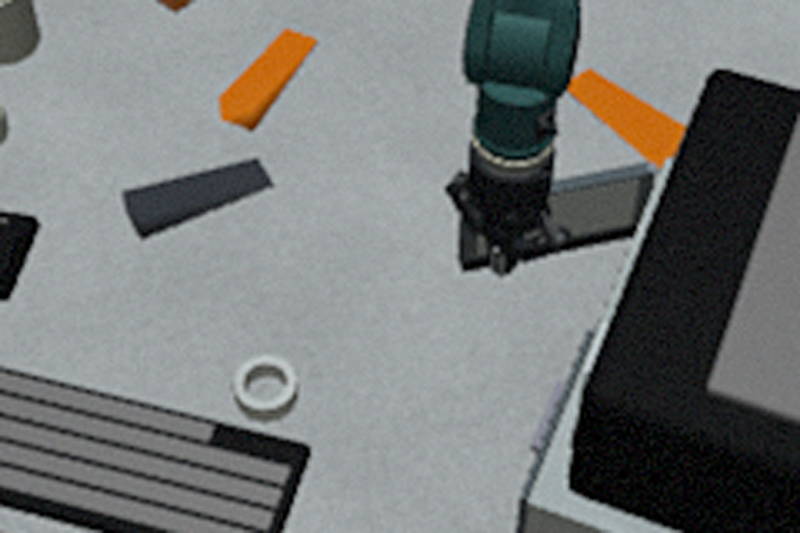

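The crop shows the closed fingers at (500,262), on the inner side of the door near its free edge. Next I'll push slowly.

Call:
{"op": "carry_out", "data": {"targets": [[[0.05,-0.05,0],0],[[0.1,-0.1,0],0],[[0.16,-0.14,0],0],[[0.22,-0.19,0],0],[[0.28,-0.24,0],0],[[0.34,-0.29,0],0],[[0.4,-0.35,0],0],[[0.45,-0.41,0],0],[[0.5,-0.46,0],0],[[0.54,-0.5,0],0],[[0.57,-0.54,0],0],[[0.57,-0.54,0],0],[[0.57,-0.54,0],0]]}}

```text
clock: 4.77
position: [0.4831, 0.0709, 0.0588]
eef_rot: [-0.581, -3.087, 0.0]
wrist_force: [0.4, 0.0, -0.2]
grip_width: -0.003
gripper_force: 0.0
```

Call:
{"op": "carry_out", "data": {"targets": [[[0.02,-0.01,0],0],[[0.04,-0.02,0],0],[[0.06,-0.02,0],0],[[0.06,-0.02,0],0],[[0.06,-0.02,0],0]]}}

```text
clock: 5.18
position: [0.4771, 0.0715, 0.0593]
eef_rot: [0.579, 3.081, 0.001]
wrist_force: [4.8, -2.0, 0.6]
grip_width: 0.002
gripper_force: 0.0
```

Call:
{"op": "carry_out", "data": {"targets": [[[0.02,-0.01,0],0],[[0.04,-0.02,0],0],[[0.04,-0.02,0],0],[[0.04,-0.02,0],0]]}}

```text
clock: 5.52
position: [0.4753, 0.0716, 0.06]
eef_rot: [0.577, 3.073, 0.006]
wrist_force: [10.2, -1.9, -0.7]
grip_width: 0.002
gripper_force: 0.0
```

Contact force rises with no further movement, so the door is at its stop. I'll back off and look.

Call:
{"op": "carry_out", "data": {"targets": [[[-0.2,0.05,0],0],[[-0.4,0.1,0],0],[[-0.55,0.14,-0.1],0],[[-0.55,0.14,-0.4],0],[[-0.55,0.14,-0.7],0],[[-0.55,0.14,-1],0],[[-0.55,0.14,-1],0]], "grip": 0}}

```text
clock: 6.1
position: [0.5544, 0.0612, 0.2144]
eef_rot: [0.58, 3.08, 0.006]
wrist_force: [1.0, -0.4, -0.1]
grip_width: 0.979
gripper_force: 0.0
```

Call:
{"op": "carry_out", "data": {"targets": [[[0.1,-1,0],0.2],[[0.1,-1,0],0.4],[[0.1,-1,0],0.6],[[0.1,-1,0],0.8],[[0.1,-1,0],0.8]]}}

```text
clock: 6.52
position: [0.4779, -0.0788, 0.2083]
eef_rot: [-1.226, -2.888, 0.005]
wrist_force: [-0.7, 0.1, 0.5]
grip_width: 0.999
gripper_force: 0.0
```

```bash
python3 - <<'E'
from h import *
s=monitor.observe(); R=cv2.Rodrigues(np.array(s['eef_rot'],float))[0]; print(s['position'],np.degrees(np.arctan2(R[1,1],R[0,1])))
g=np.array([.5483,-.2114])+.055*np.array([np.cos(-.7923),np.sin(-.7923)]); print('grasp',g, tool([*g,.15]).round(3))
t=cam('top'); a=cv2.resize(t[0][145:225,175:345],(800,376),interpolation=cv2.INTER_CUBIC); cv2.imwrite('pics/b.png',a[...,::-1])
E
```

```text
[ 0.4779182  -0.07884824  0.20825859] 43.97413102847048
grasp [ 0.58692153 -0.25055836] [-1.329 -0.27   0.386]
```

View pics/b.png

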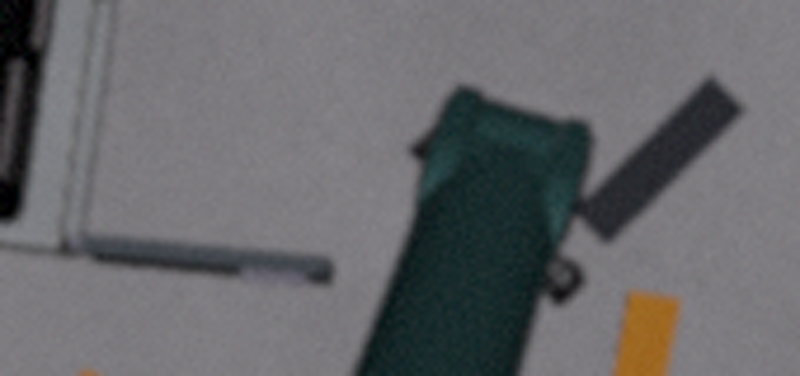

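```bash
python3 - <<'E'
from h import *
t=cam('top')
T=lambda u,v:(175+u/4.706-.5,145+v/4.7-.5)
for q in[((85,234),(328,256)),((85,243),(328,267))]:
    a,b=[ray(t,*T(*p),.11) for p in q]; print(a,b,np.degrees(np.arctan2(b[1]-a[1],b[0]-a[0])))
# cupboard front top edge crop points
for q in[((62,246),(92,0)),((72,246),(103,0))]:
    a,b=[ray(t,*T(*p),.122) for p in q]; print('front',a,b,np.degrees(np.arctan2(b[1]-a[1],b[0]-a[0])))
E
```

```text
[0.47717968 0.22737413 0.11      ] [0.46225396 0.04462835 0.11      ] -94.6692555973547
[0.47039578 0.22721689 0.11      ] [0.45399212 0.04451495 0.11      ] -95.13047216118468
front [0.4670532  0.24226518 0.122     ] [0.65295857 0.22412027 0.122     ] -5.574579087508356
front [0.46712014 0.23479783 0.122     ] [0.65301701 0.2158301  0.122     ] -5.825933561013663
```

Call:
{"op": "carry_out", "data": {"targets": [[[-0.9,-0.27,0],0],[[-0.9,-0.27,0],0],[[-0.9,-0.27,0],0],[[-0.9,-0.27,0],0]]}}

```text
clock: 6.95
position: [0.5531, -0.202, 0.209]
eef_rot: [1.209, 2.895, -0.003]
wrist_force: [-0.1, -1.1, 0.3]
grip_width: 1.002
gripper_force: 0.0
```

Call:
{"op": "carry_out", "data": {"targets": [[[-0.43,0,0.2],0],[[-0.43,0,0.4],0],[[-0.43,0,0.4],0]]}}

```text
clock: 7.2
position: [0.5966, -0.2442, 0.1439]
eef_rot: [-1.206, -2.897, 0.001]
wrist_force: [-0.4, 0.8, -0.2]
grip_width: 1.001
gripper_force: 0.0
```

```bash
python3 - <<'E'
from h import *
s=monitor.observe(); R=cv2.Rodrigues(np.array(s['eef_rot'],float))[0]; print(s['position'],np.degrees(np.arctan2(R[1,1],R[0,1])),tool([.5869,-.2506,.008]))
E
```

```text
[ 0.59656313 -0.24415209  0.14391155] 44.78957936605694 [ 0.01242255 -0.07439986  0.90624708]
```

Call:
{"op": "carry_out", "data": {"targets": [[[0.01,-0.07,0.2],0],[[0.01,-0.07,0.4],0],[[0.01,-0.07,0.55],0],[[0.01,-0.07,0.65],0],[[0.01,-0.07,0.65],0],[[0.01,-0.07,0.65],0]]}}

```text
clock: 7.7
position: [0.5863, -0.2478, 0.0503]
eef_rot: [-1.205, -2.898, -0.002]
wrist_force: [1.2, 0.1, -0.1]
grip_width: 0.999
gripper_force: 0.0
```

```bash
python3 - <<'E'
from h import *
s=monitor.observe(); R=cv2.Rodrigues(np.array(s['eef_rot'],float))[0]; print(s['position'],np.degrees(np.arctan2(R[1,1],R[0,1])),tool([.5869,-.2506,.007]))
E
```

```text
[ 0.58626597 -0.24779615  0.05034236] 44.85407005741615 [-0.0171723  -0.01022844  0.28889325]
```

Call:
{"op": "carry_out", "data": {"targets": [[[-0.02,-0.01,0.1],0],[[-0.02,-0.01,0.2],0],[[-0.02,-0.01,0.26],0],[[-0.02,-0.01,0.29],0],[[-0.02,-0.01,0.29],0],[[-0.02,-0.01,0.29],0]]}}

```text
clock: 8.2
position: [0.5872, -0.2533, 0.0075]
eef_rot: [-1.21, -2.899, -0.0]
wrist_force: [0.0, -0.1, 0.4]
grip_width: 0.999
gripper_force: 0.0
```

Call:
{"op": "carry_out", "data": {"targets": [[[0,0,0],0],[[0,0,0],0],[[0,0,0],0],[[0,0,0],0],[[0,0,0],0],[[0,0,0],0],[[0,0,0],0],[[0,0,0],0],[[0,0,0],0],[[0,0,0],0]], "grip": 1}}

```text
clock: 9.03
position: [0.5879, -0.2537, 0.0086]
eef_rot: [1.209, 2.898, 0.0]
wrist_force: [-0.6, 0.7, 6.1]
grip_width: 0.454
gripper_force: 62.2
```

Call:
{"op": "carry_out", "data": {"targets": [[[0,0,-0.13],0],[[0,0,-0.27],0],[[0,0,-0.27],0]]}}

```text
clock: 9.28
position: [0.589, -0.2544, 0.0507]
eef_rot: [1.208, 2.895, -0.0]
wrist_force: [1.2, -0.5, -2.4]
grip_width: 0.455
gripper_force: 61.9
```

Call:
{"op": "carry_out", "data": {"targets": [[[0.1,0.15,0],-0.1],[[0.25,0.3,0],-0.25],[[0.4,0.5,0],-0.4],[[0.55,0.7,0],-0.55],[[0.66,0.86,0],-0.67],[[0.66,0.86,0],-0.67],[[0.66,0.86,0],-0.67]]}}

```text
clock: 9.87
position: [0.6093, -0.0882, 0.0469]
eef_rot: [-0.676, -3.066, -0.003]
wrist_force: [0.2, -0.5, -3.0]
grip_width: 0.457
gripper_force: 61.7
```

```bash
python3 - <<'E'
from h import *
s=monitor.observe(); R=cv2.Rodrigues(np.array(s['eef_rot'],float))[0]; print(s['position'],np.degrees(np.arctan2(R[1,1],R[0,1])),tool([.630,.069,.049]),s['wrist_force'],s['gripper_force'])
E
```

```text
[ 0.60930274 -0.08821093  0.04688036] 65.11874900482685 [ 0.31581771  1.00886656 -0.01194886] [ 0.15605933 -0.5105504  -3.00740175] 61.6947466135025
```

Call:
{"op": "carry_out", "data": {"targets": [[[0.05,0.2,0],-0.15],[[0.12,0.4,0],-0.3],[[0.2,0.6,0],-0.45],[[0.27,0.8,0],-0.6],[[0.32,1,0],-0.65],[[0.32,1,0],-0.65],[[0.32,1,0],-0.65],[[0.32,1,0],-0.65]]}}

```text
clock: 10.53
position: [0.6293, 0.0617, 0.0475]
eef_rot: [-0.159, -3.136, 0.003]
wrist_force: [-0.1, -1.0, -3.5]
grip_width: 0.455
gripper_force: 61.9
```

```bash
python3 - <<'E'
from h import *
s=monitor.observe(); R=cv2.Rodrigues(np.array(s['eef_rot'],float))[0]; print(s['position'],np.degrees(np.arctan2(R[1,1],R[0,1])),tool([.630,.069,.0095]))
s=cam('scene');t=cam('top')
m=np.zeros((600,800,3),np.uint8)
m[:300]=cv2.resize(t[0][150:210,185:345],(800,300),interpolation=cv2.INTER_CUBIC)
m[300:]=cv2.resize(s[0][165:240,180:380],(800,300),interpolation=cv2.INTER_CUBIC)
cv2.imwrite('pics/c.png',m[...,::-1])
E
```

```text
[0.62932397 0.06171261 0.04753795] 84.18475268888429 [1.88455211e-04 4.92958643e-02 2.53488634e-01]
```

View pics/c.png

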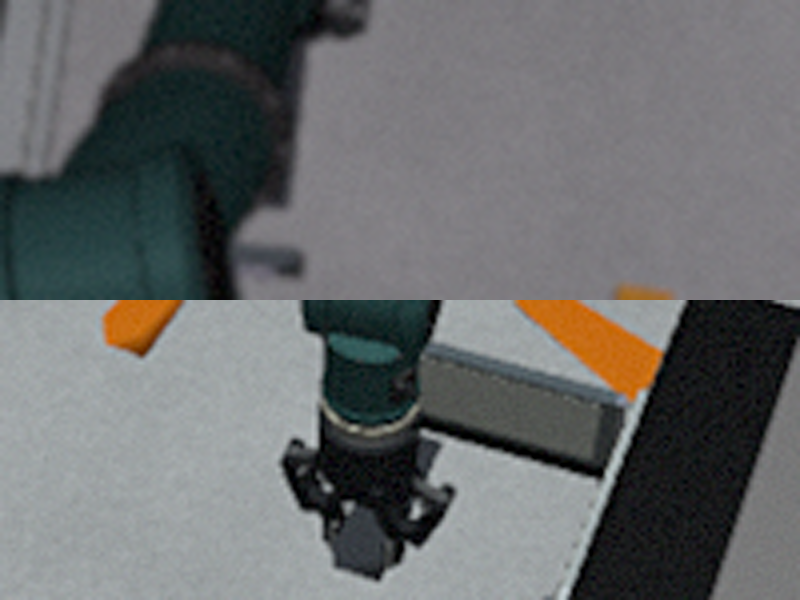

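The picture shows the wedge held at (360,540) in the lower half, thin end towards the door. The door's inner face runs from (420,370) to (600,440). Next I'll lower it to the table.

Call:
{"op": "carry_out", "data": {"targets": [[[0,0.02,0.1],0],[[0,0.04,0.18],0],[[0,0.04,0.23],0],[[0,0.04,0.25],0],[[0,0.04,0.25],0],[[0,0.04,0.25],0]]}}

```text
clock: 11.13
position: [0.6303, 0.0696, 0.0102]
eef_rot: [-0.156, -3.137, 0.0]
wrist_force: [0.9, 0.3, -2.2]
grip_width: 0.449
gripper_force: 62.0
```

Call:
{"op": "carry_out", "data": {"targets": [[[0.1,0,0],0],[[0.2,0,0],0],[[0.25,0,0],0],[[0.25,0,0],0],[[0.25,0,0],0]]}}

```text
clock: 11.55
position: [0.5937, 0.0736, 0.0111]
eef_rot: [0.156, 3.136, 0.0]
wrist_force: [-0.4, -0.4, -2.9]
grip_width: 0.455
gripper_force: 61.9
```

Call:
{"op": "carry_out", "data": {"targets": [[[0,0,0.006],0],[[0,0,0.012],0],[[0,0,0.012],0],[[0,0,0.012],0]]}}

```text
clock: 11.88
position: [0.5938, 0.0735, 0.009]
eef_rot: [0.156, 3.137, -0.0]
wrist_force: [0.0, -0.3, -4.1]
grip_width: 0.449
gripper_force: 61.9
```

Call:
{"op": "carry_out", "data": {"targets": [[[0.01,0,0],0],[[0.02,0,0],0],[[0.03,0,0],0],[[0.04,0,0],0],[[0.04,0,0],0],[[0.04,0,0],0]]}}

```text
clock: 12.38
position: [0.587, 0.0742, 0.009]
eef_rot: [-0.156, -3.138, -0.0]
wrist_force: [0.5, -0.6, -3.5]
grip_width: 0.456
gripper_force: 61.9
```

Call:
{"op": "carry_out", "data": {"targets": [[[0,0,0.005],0],[[0,0,0.01],0],[[0,0,0.01],0],[[0,0,0.01],0]]}}

```text
clock: 12.72
position: [0.5873, 0.0742, 0.0086]
eef_rot: [0.156, 3.138, 0.001]
wrist_force: [-2.6, -0.0, 5.1]
grip_width: 0.455
gripper_force: 63.0
```

```bash
cat > r.py <<'E'
from h import *
s=monitor.observe(); R=cv2.Rodrigues(np.array(s['eef_rot'],float))[0]
n=np.array([.9957,-.0924,0]); print(s['position'].round(4) if hasattr(s['position'],'round') else s['position'],'z-axis',R[:,2].round(4),'az',np.degrees(np.arctan2(R[1,1],R[0,1])).round(2),'Fn',np.dot(n,s['wrist_force']).round(2),'F',np.round(s['wrist_force'],2),'M',np.round(s['torque'],3),'tipx',(np.dot(n,np.array(s['position'])-[.4606,.0846,0])-.132).round(4))
E
python3 r.py
```

```text
[0.5873 0.0742 0.0086] z-axis [ 1.e-04  3.e-04 -1.e+00] az 84.3 Fn -2.61 F [-2.62 -0.04  5.06] M [0.006 0.355 0.024] tipx -0.0049
```

Call:
{"op": "carry_out", "data": {"targets": [[[0,0,-0.003],0],[[0,0,-0.006],0],[[0,0,-0.006],0],[[0,0,-0.006],0]]}}

```text
clock: 13.05
position: [0.5873, 0.0742, 0.0086]
eef_rot: [0.156, 3.138, 0.0]
wrist_force: [-0.2, 0.6, 1.7]
grip_width: 0.452
gripper_force: 62.4
```

Call:
{"op": "carry_out", "data": {"targets": [[[0.007,0,0],0],[[0.014,0,0],0],[[0.021,0,0],0],[[0.028,0,0],0],[[0.028,0,0],0],[[0.028,0,0],0]]}}

```text
clock: 13.55
position: [0.5834, 0.0746, 0.0086]
eef_rot: [0.156, 3.137, 0.0]
wrist_force: [0.8, 0.1, 0.4]
grip_width: 0.452
gripper_force: 62.3
```

```bash
python3 r.py
```

```text
[0.5834 0.0746 0.0086] z-axis [ 9.e-04  1.e-04 -1.e+00] az 84.3 Fn 0.75 F [0.76 0.08 0.36] M [ 0.024 -0.326  0.023] tipx -0.0088
```

Call:
{"op": "carry_out", "data": {"targets": [[[0.007,0,0],0],[[0.014,0,0],0],[[0.021,0,0],0],[[0.028,0,0],0],[[0.028,0,0],0],[[0.028,0,0],0]]}}

```text
clock: 14.05
position: [0.5788, 0.075, 0.0085]
eef_rot: [0.156, 3.138, 0.0]
wrist_force: [0.2, -0.4, 2.1]
grip_width: 0.452
gripper_force: 62.4
```

```bash
python3 r.py
```

```text
[0.5788 0.075  0.0085] z-axis [ 1.e-04  0.e+00 -1.e+00] az 84.3 Fn 0.23 F [ 0.19 -0.38  2.08] M [ 0.084 -0.399  0.013] tipx -0.0134
```

Call:
{"op": "carry_out", "data": {"targets": [[[0.007,0,0],0],[[0.014,0,0],0],[[0.021,0,0],0],[[0.028,0,0],0],[[0.028,0,0],0],[[0.028,0,0],0]]}}

```text
clock: 14.55
position: [0.5747, 0.0755, 0.0085]
eef_rot: [0.156, 3.138, 0.0]
wrist_force: [1.1, 0.2, 2.1]
grip_width: 0.455
gripper_force: 62.5
```

Call:
{"op": "carry_out", "data": {"targets": [[[0.007,0,0],0],[[0.014,0,0],0],[[0.02,0,0],0],[[0.02,0,0],0],[[0.02,0,0],0]]}}

```text
clock: 14.97
position: [0.5717, 0.0757, 0.0085]
eef_rot: [0.156, 3.137, 0.0]
wrist_force: [1.9, -0.5, 4.5]
grip_width: 0.456
gripper_force: 62.5
```

Call:
{"op": "carry_out", "data": {"targets": [[[0,0,-0.003],0],[[0.007,0,-0.003],0],[[0.014,0,-0.003],0],[[0.02,0,-0.003],0],[[0.02,0,-0.003],0],[[0.02,0,-0.003],0]]}}

```text
clock: 15.47
position: [0.5676, 0.076, 0.0086]
eef_rot: [-0.156, -3.136, 0.0]
wrist_force: [0.7, -0.0, -1.6]
grip_width: 0.455
gripper_force: 62.3
```

```bash
python3 r.py
```

```text
[0.5676 0.076  0.0086] z-axis [-2.e-03 -1.e-04 -1.e+00] az 84.31 Fn 0.69 F [ 0.7  -0.   -1.64] M [-0.014 -0.238  0.002] tipx -0.0247
```

Call:
{"op": "carry_out", "data": {"targets": [[[0.007,0,0],0],[[0.014,0,0],0],[[0.02,0,0],0],[[0.02,0,0],0],[[0.02,0,0],0]]}}

```text
clock: 15.88
position: [0.5647, 0.0763, 0.0086]
eef_rot: [-0.156, -3.136, 0.0]
wrist_force: [-0.3, -0.0, -2.9]
grip_width: 0.453
gripper_force: 62.0
```

Call:
{"op": "carry_out", "data": {"targets": [[[0.007,0,0],0],[[0.014,0,0],0],[[0.02,0,0],0],[[0.02,0,0],0],[[0.02,0,0],0]]}}

```text
clock: 16.3
position: [0.5625, 0.0766, 0.0088]
eef_rot: [-0.156, -3.137, 0.0]
wrist_force: [-1.2, -1.0, -3.9]
grip_width: 0.459
gripper_force: 62.0
```

Call:
{"op": "carry_out", "data": {"targets": [[[0.007,0,0.002],0],[[0.014,0,0.002],0],[[0.02,0,0.002],0],[[0.02,0,0.002],0],[[0.02,0,0.002],0]]}}

```text
clock: 16.72
position: [0.56, 0.0769, 0.0087]
eef_rot: [0.156, 3.137, 0.0]
wrist_force: [1.0, -0.9, -2.7]
grip_width: 0.452
gripper_force: 61.9
```

Call:
{"op": "carry_out", "data": {"targets": [[[0.007,0,0],0],[[0.014,0,0],0],[[0.02,0,0],0],[[0.02,0,0],0],[[0.02,0,0],0]]}}

```text
clock: 17.13
position: [0.5564, 0.0772, 0.0085]
eef_rot: [-0.156, -3.137, 0.0]
wrist_force: [1.7, 0.1, -0.8]
grip_width: 0.454
gripper_force: 61.9
```

```bash
python3 r.py
```

```text
[0.5564 0.0772 0.0085] z-axis [-5.e-04 -0.e+00 -1.e+00] az 84.3 Fn 1.72 F [ 1.74  0.1  -0.81] M [-0.009 -0.222  0.045] tipx -0.0359
```

Call:
{"op": "carry_out", "data": {"targets": [[[0.007,0,0],0],[[0.014,0,0],0],[[0.02,0,0],0],[[0.02,0,0],0],[[0.02,0,0],0]]}}

```text
clock: 17.55
position: [0.5541, 0.0775, 0.0086]
eef_rot: [0.156, 3.137, 0.0]
wrist_force: [0.8, -0.5, -3.3]
grip_width: 0.459
gripper_force: 62.0
```

Call:
{"op": "carry_out", "data": {"targets": [[[0.007,0,0],0],[[0.014,0,0],0],[[0.02,0,0],0],[[0.02,0,0],0],[[0.02,0,0],0]]}}

```text
clock: 17.97
position: [0.5522, 0.0778, 0.0089]
eef_rot: [0.157, 3.135, 0.0]
wrist_force: [5.7, -0.4, -3.4]
grip_width: 0.457
gripper_force: 61.9
```

Call:
{"op": "carry_out", "data": {"targets": [[[0,0,0.002],0],[[0,0,0.002],0],[[0,0,0.002],0],[[0,0,0.002],0]]}}

```text
clock: 18.3
position: [0.5521, 0.0778, 0.0086]
eef_rot: [0.156, 3.135, 0.0]
wrist_force: [5.5, -0.9, -2.2]
grip_width: 0.452
gripper_force: 62.1
```

```bash
python3 r.py
```

```text
[0.5521 0.0778 0.0086] z-axis [ 2.4e-03  1.0e-04 -1.0e+00] az 84.29 Fn 5.61 F [ 5.55 -0.94 -2.21] M [-0.259 -0.971  0.035] tipx -0.0403
```

Bite has begun with the tip about 40 mm past the mid-plane. I'll drive in with small steps from here.

Call:
{"op": "carry_out", "data": {"targets": [[[0.005,0,0],0],[[0.01,0,0],0],[[0.01,0,0],0],[[0.01,0,0],0]]}}

```text
clock: 18.63
position: [0.5512, 0.0779, 0.0087]
eef_rot: [0.157, 3.134, 0.0]
wrist_force: [5.7, -0.9, -2.0]
grip_width: 0.457
gripper_force: 62.0
```

```bash
python3 r.py
```

```text
[0.5512 0.0779 0.0087] z-axis [ 3.7e-03  1.0e-04 -1.0e+00] az 84.28 Fn 5.75 F [ 5.69 -0.88 -1.99] M [-0.234 -1.03   0.015] tipx -0.0412
```

Call:
{"op": "carry_out", "data": {"targets": [[[0.005,0,0],0],[[0.01,0,0],0],[[0.01,0,0],0],[[0.01,0,0],0]]}}

```text
clock: 18.97
position: [0.5507, 0.078, 0.0089]
eef_rot: [0.157, 3.132, 0.001]
wrist_force: [7.2, -0.3, -2.8]
grip_width: 0.453
gripper_force: 62.0
```

Call:
{"op": "carry_out", "data": {"targets": [[[0.004,0,0],0],[[0.008,0,0],0],[[0.008,0,0],0],[[0.008,0,0],0]]}}

```text
clock: 19.3
position: [0.5503, 0.078, 0.009]
eef_rot: [0.157, 3.131, 0.001]
wrist_force: [7.5, -1.3, -2.0]
grip_width: 0.453
gripper_force: 62.0
```

```bash
python3 r.py
```

```text
[0.5503 0.078  0.009 ] z-axis [ 7.e-03  1.e-04 -1.e+00] az 84.26 Fn 7.57 F [ 7.48 -1.3  -1.99] M [-0.327 -1.446 -0.004] tipx -0.0421
```

Call:
{"op": "carry_out", "data": {"targets": [[[0,0,0.002],0],[[0,0,0.004],0],[[0,0,0.004],0],[[0,0,0.004],0]]}}

```text
clock: 19.63
position: [0.5503, 0.078, 0.0086]
eef_rot: [0.157, 3.131, 0.001]
wrist_force: [7.7, -1.6, 0.2]
grip_width: 0.458
gripper_force: 62.4
```

```bash
python3 r.py
```

```text
[0.5503 0.078  0.0086] z-axis [ 6.9e-03  1.0e-04 -1.0e+00] az 84.26 Fn 7.82 F [ 7.7  -1.63  0.19] M [-0.338 -1.247  0.008] tipx -0.0421
```

Call:
{"op": "carry_out", "data": {"targets": [[[0.005,0,0],0],[[0.01,0,0],0],[[0.01,0,0],0],[[0.01,0,0],0]]}}

```text
clock: 19.97
position: [0.5497, 0.0781, 0.0088]
eef_rot: [0.157, 3.129, 0.001]
wrist_force: [7.8, -2.7, -0.4]
grip_width: 0.452
gripper_force: 62.3
```

```bash
python3 r.py
```

```text
[0.5497 0.0781 0.0088] z-axis [ 8.6e-03  2.0e-04 -1.0e+00] az 84.26 Fn 7.99 F [ 7.77 -2.67 -0.39] M [-0.406 -1.448  0.068] tipx -0.0427
```

Call:
{"op": "carry_out", "data": {"targets": [[[0.005,0,0.002],0],[[0.01,0,0.002],0],[[0.01,0,0.002],0],[[0.01,0,0.002],0]]}}

```text
clock: 20.3
position: [0.5492, 0.0782, 0.0088]
eef_rot: [0.157, 3.127, 0.001]
wrist_force: [9.2, -2.0, 0.7]
grip_width: 0.456
gripper_force: 62.3
```

Call:
{"op": "carry_out", "data": {"targets": [[[0.005,0,0.001],0],[[0.01,0,0.001],0],[[0.01,0,0.001],0],[[0.01,0,0.001],0]]}}

```text
clock: 20.63
position: [0.5486, 0.0783, 0.0088]
eef_rot: [0.157, 3.125, 0.001]
wrist_force: [9.7, -1.7, 1.4]
grip_width: 0.456
gripper_force: 62.3
```

```bash
python3 r.py
```

```text
[0.5486 0.0783 0.0088] z-axis [ 1.220e-02  2.000e-04 -9.999e-01] az 84.24 Fn 9.77 F [ 9.66 -1.66  1.44] M [-0.446 -1.648  0.03 ] tipx -0.0438
```

Call:
{"op": "carry_out", "data": {"targets": [[[0.005,0,0],0],[[0.01,0,0],0],[[0.01,0,0],0],[[0.01,0,0],0]]}}

```text
clock: 20.97
position: [0.548, 0.0784, 0.009]
eef_rot: [0.157, 3.124, 0.001]
wrist_force: [11.5, -3.0, 1.5]
grip_width: 0.459
gripper_force: 62.3
```

Call:
{"op": "carry_out", "data": {"targets": [[[0.005,0,0],0],[[0.01,0,0],0],[[0.01,0,0],0],[[0.01,0,0],0]]}}

```text
clock: 21.3
position: [0.5474, 0.0784, 0.0091]
eef_rot: [0.158, 3.122, 0.002]
wrist_force: [12.7, -2.6, 0.4]
grip_width: 0.45
gripper_force: 62.3
```

```bash
python3 r.py
```

```text
[0.5474 0.0784 0.0091] z-axis [ 1.560e-02  2.000e-04 -9.999e-01] az 84.21 Fn 12.93 F [12.75 -2.56  0.36] M [-0.599 -1.988  0.055] tipx -0.045
```

Call:
{"op": "carry_out", "data": {"targets": [[[0,0,0.002],0],[[0,0,0.004],0],[[0,0,0.004],0],[[0,0,0.004],0]]}}

```text
clock: 21.63
position: [0.5475, 0.0785, 0.0087]
eef_rot: [0.158, 3.122, 0.002]
wrist_force: [12.3, -3.3, 3.0]
grip_width: 0.453
gripper_force: 62.6
```

Call:
{"op": "carry_out", "data": {"targets": [[[0.004,0,0],0],[[0.008,0,0],0],[[0.008,0,0],0],[[0.008,0,0],0]]}}

```text
clock: 21.97
position: [0.5471, 0.0785, 0.0089]
eef_rot: [0.158, 3.12, 0.002]
wrist_force: [11.7, -3.0, 3.0]
grip_width: 0.455
gripper_force: 62.6
```

```bash
python3 r.py
```

```text
[0.5471 0.0785 0.0089] z-axis [ 1.720e-02  3.000e-04 -9.999e-01] az 84.21 Fn 11.98 F [11.75 -2.99  3.  ] M [-0.637 -2.028  0.046] tipx -0.0453
```

Call:
{"op": "carry_out", "data": {"targets": [[[0.005,0,0],0],[[0.01,0,0],0],[[0.015,0,0],0],[[0.015,0,0],0],[[0.015,0,0],0]]}}

```text
clock: 22.38
position: [0.5461, 0.0786, 0.0091]
eef_rot: [0.158, 3.118, 0.002]
wrist_force: [15.2, -2.7, 2.8]
grip_width: 0.454
gripper_force: 62.5
```

```bash
python3 r.py
```

```text
[0.5461 0.0786 0.0091] z-axis [ 1.950e-02  3.000e-04 -9.998e-01] az 84.19 Fn 15.42 F [15.24 -2.65  2.8 ] M [-0.711 -2.231  0.045] tipx -0.0463
```

Call:
{"op": "carry_out", "data": {"targets": [[[0.004,0,0.002],0],[[0.009,0,0.002],0],[[0.009,0,0.002],0],[[0.009,0,0.002],0],[[0.009,0,0.002],0]]}}

```text
clock: 22.8
position: [0.545, 0.0789, 0.0087]
eef_rot: [0.158, 3.118, 0.002]
wrist_force: [14.0, -2.3, 1.9]
grip_width: 0.454
gripper_force: 62.3
```

```bash
python3 r.py; python3 r.py | grep -o Fn.*M; python3 - <<'E'
from h import *
s=cam('scene')
cv2.imwrite('pics/d.png',cv2.resize(s[0][150:240,190:370],(800,400),interpolation=cv2.INTER_CUBIC)[...,::-1])
E
python3 r.py
```

```text
[0.545  0.0789 0.0087] z-axis [ 2.000e-02  4.000e-04 -9.998e-01] az 84.19 Fn 14.13 F [13.98 -2.32  1.89] M [-0.749 -2.415  0.057] tipx -0.0475
Fn 14.13 F [13.98 -2.32  1.89] M
[0.545  0.0789 0.0087] z-axis [ 2.000e-02  4.000e-04 -9.998e-01] az 84.19 Fn 15.2 F [15.07 -2.09  1.42] M [-0.738 -2.408  0.065] tipx -0.0474
```

View pics/d.png

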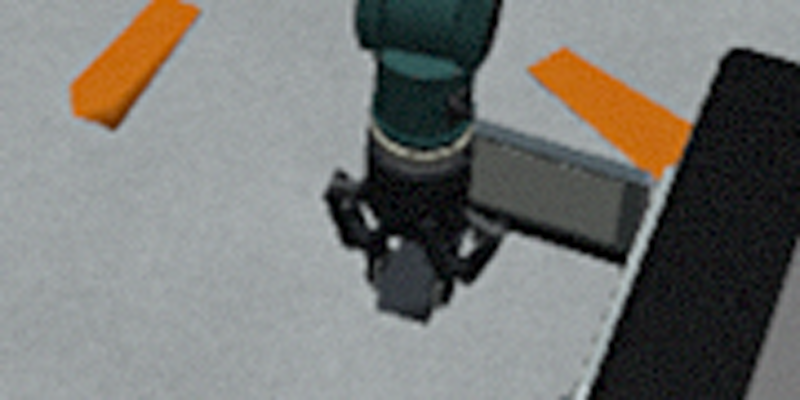

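The door is still fully open, and the wedge at (410,290) is held and under it. I'll take the hand's weight off the heel, because the push is a clearer measure of the panel force that way.

Call:
{"op": "carry_out", "data": {"targets": [[[0,0,-0.002],0],[[0,0,-0.004],0],[[0,0,-0.004],0],[[0,0,-0.004],0]]}}

```text
clock: 23.18
position: [0.5449, 0.0789, 0.0091]
eef_rot: [0.158, 3.118, 0.002]
wrist_force: [14.7, -2.7, -0.1]
grip_width: 0.453
gripper_force: 62.2
```

```bash
python3 r.py
```

```text
[0.5449 0.0789 0.0091] z-axis [ 2.010e-02  3.000e-04 -9.998e-01] az 84.19 Fn 14.86 F [14.67 -2.72 -0.11] M [-0.734 -2.522  0.066] tipx -0.0475
```

Call:
{"op": "carry_out", "data": {"targets": [[[0.004,0,0],0],[[0.008,0,0],0],[[0.008,0,0],0],[[0.008,0,0],0]]}}

```text
clock: 23.52
position: [0.5446, 0.0789, 0.0092]
eef_rot: [0.159, 3.116, 0.002]
wrist_force: [15.4, -2.6, 0.4]
grip_width: 0.454
gripper_force: 62.2
```

```bash
python3 r.py
```

```text
[0.5446 0.0789 0.0092] z-axis [ 2.170e-02  3.000e-04 -9.998e-01] az 84.17 Fn 15.56 F [15.38 -2.64  0.37] M [-0.74  -2.679  0.03 ] tipx -0.0478
```

Call:
{"op": "carry_out", "data": {"targets": [[[0.004,0,0],0],[[0.008,0,0],0],[[0.008,0,0],0],[[0.008,0,0],0]]}}

```text
clock: 23.85
position: [0.5442, 0.079, 0.0094]
eef_rot: [0.159, 3.114, 0.002]
wrist_force: [15.9, -3.2, -0.6]
grip_width: 0.452
gripper_force: 62.2
```

```bash
python3 r.py
```

```text
[0.5442 0.079  0.0094] z-axis [ 2.320e-02  3.000e-04 -9.997e-01] az 84.17 Fn 16.13 F [15.9  -3.15 -0.63] M [-0.793 -2.758  0.012] tipx -0.0483
```

Call:
{"op": "carry_out", "data": {"targets": [[[0,0,0.003],0],[[0.005,0,0.003],0],[[0.01,0,0.003],0],[[0.01,0,0.003],0],[[0.01,0,0.003],0]]}}

```text
clock: 24.27
position: [0.5435, 0.0791, 0.0092]
eef_rot: [0.159, 3.113, 0.003]
wrist_force: [17.4, -3.5, 1.1]
grip_width: 0.452
gripper_force: 62.2
```

```bash
python3 r.py; python3 -c "
from h import *
f=[]
for i in range(6): cam('top'); f.append(monitor.observe()['wrist_force'])
print(np.mean(f,0))"
```

```text
[0.5435 0.0791 0.0092] z-axis [ 2.450e-02  4.000e-04 -9.997e-01] az 84.16 Fn 17.69 F [17.45 -3.46  1.14] M [-0.807 -2.859 -0.017] tipx -0.049
[16.87314167 -2.84720984  0.75878637]
```

Call:
{"op": "carry_out", "data": {"targets": [[[0.003,0,0.001],0],[[0.006,0,0.001],0],[[0.006,0,0.001],0],[[0.006,0,0.001],0]]}}

```text
clock: 24.9
position: [0.5434, 0.0791, 0.0092]
eef_rot: [0.159, 3.111, 0.003]
wrist_force: [17.0, -3.5, 1.5]
grip_width: 0.454
gripper_force: 62.3
```

```bash
python3 r.py; python3 -c "
from h import *
f=[]
for i in range(6): cam('top'); f.append(monitor.observe()['wrist_force'])
print(np.mean(f,0))"
```

```text
[0.5434 0.0791 0.0092] z-axis [ 2.610e-02  3.000e-04 -9.997e-01] az 84.15 Fn 17.26 F [17.01 -3.47  1.54] M [-0.889 -2.969  0.011] tipx -0.049
[17.87520352 -3.36075346  1.24479347]
```

Call:
{"op": "carry_out", "data": {"targets": [[[-0.015,0,0],0],[[-0.03,0,0],0],[[-0.045,0,0],0],[[-0.06,0,0],0],[[-0.06,0,0],0],[[-0.06,0,0],0]]}}

```text
clock: 25.7
position: [0.5434, 0.0791, 0.0085]
eef_rot: [0.158, 3.128, 0.002]
wrist_force: [6.7, -0.6, 9.1]
grip_width: 0.459
gripper_force: 63.3
```

```bash
python3 r.py
```

```text
[0.5434 0.0791 0.0085] z-axis [ 9.3e-03  9.0e-04 -1.0e+00] az 84.2 Fn 6.73 F [ 6.7  -0.6   9.12] M [-0.399 -1.255 -0.128] tipx -0.0491
```

Call:
{"op": "carry_out", "data": {"targets": [[[-0.01,0,-0.003],0],[[-0.02,0,-0.006],0],[[-0.03,0,-0.008],0],[[-0.03,0,-0.008],0],[[-0.03,0,-0.008],0]]}}

```text
clock: 26.12
position: [0.5433, 0.079, 0.0085]
eef_rot: [0.158, 3.137, 0.002]
wrist_force: [2.3, -0.5, 8.3]
grip_width: 0.455
gripper_force: 63.3
```

```bash
python3 r.py
```

```text
[0.5433 0.079  0.0085] z-axis [ 9.e-04  9.e-04 -1.e+00] az 84.24 Fn 2.38 F [ 2.34 -0.54  8.27] M [-0.023 -0.738 -0.196] tipx -0.0491
```

Call:
{"op": "carry_out", "data": {"targets": [[[-0.006,0,-0.004],0],[[-0.012,0,-0.008],0],[[-0.012,0,-0.008],0]]}}

```text
clock: 26.37
position: [0.5439, 0.079, 0.0085]
eef_rot: [-0.156, -3.136, -0.001]
wrist_force: [1.2, 1.6, 2.1]
grip_width: 0.457
gripper_force: 62.5
```

Call:
{"op": "carry_out", "data": {"targets": [[[0,0,0],0],[[0,0,0],0],[[0,0,0],0],[[0,0,0],0],[[0,0,0],0],[[0,0,0],0]], "grip": 0}}

```text
clock: 26.87
position: [0.5443, 0.0783, 0.0086]
eef_rot: [-0.156, -3.137, 0.0]
wrist_force: [0.3, 0.4, -0.3]
grip_width: 1.001
gripper_force: 0.0
```

Call:
{"op": "carry_out", "data": {"targets": [[[0,0,-0.1],0],[[0,0,-0.3],0],[[0,0,-0.6],0],[[0,0,-0.9],0],[[0,0,-0.9],0]]}}

```text
clock: 27.28
position: [0.5486, 0.0786, 0.1497]
eef_rot: [0.157, 3.127, 0.004]
wrist_force: [1.2, -0.2, 0.6]
grip_width: 1.0
gripper_force: 0.0
```

Call:
{"op": "carry_out", "data": {"targets": [[[0,-0.3,0],0],[[0,-0.6,0],0],[[0,-0.9,0],0],[[0,-1,0],0]]}}

```text
clock: 27.62
position: [0.5286, -0.0757, 0.1439]
eef_rot: [-0.163, -3.137, 0.004]
wrist_force: [-1.1, -0.2, -0.5]
grip_width: 0.997
gripper_force: 0.0
```

Call:
{"op": "carry_out", "data": {"targets": [[[0,-0.3,0],0],[[0,-0.6,0],0],[[0,-0.6,0],0]]}}

```text
clock: 27.87
position: [0.5189, -0.1698, 0.144]
eef_rot: [0.174, 3.136, -0.008]
wrist_force: [-0.6, -0.1, -0.3]
grip_width: 1.0
gripper_force: 0.0
```

```bash
python3 - <<'E'
from h import *
s=cam('scene');t=cam('top')
m=np.zeros((600,800,3),np.uint8)
m[:300]=cv2.resize(t[0][155:215,185:345],(800,300),interpolation=cv2.INTER_CUBIC)
m[300:]=cv2.resize(s[0][165:240,180:380],(800,300),interpolation=cv2.INTER_CUBIC)
cv2.imwrite('pics/e.png',m[...,::-1])
E
```

```text
(no output)
```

View pics/e.png

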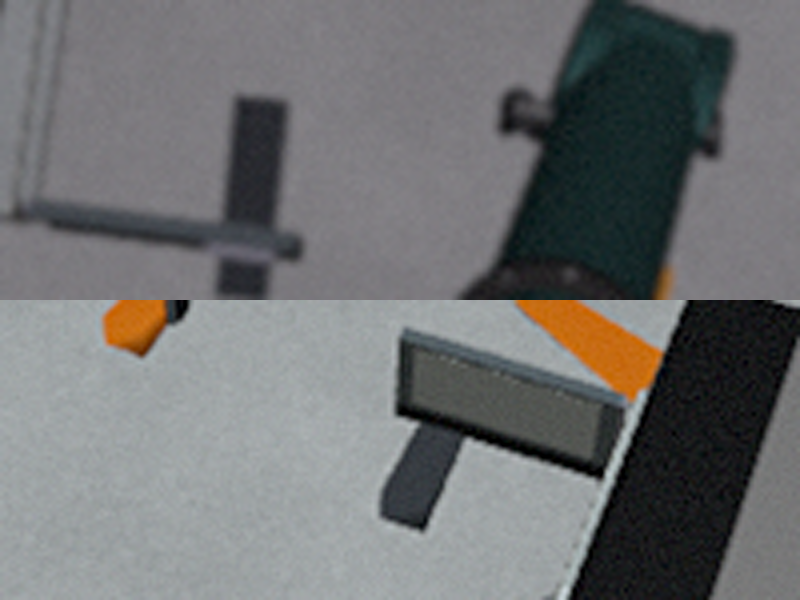

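The wedge lies flat under the door: its heel is at (262,98) and its thin end shows past the panel at (243,285) in the top half. The door is fully open. To confirm the jam, I'll tap the heel gently with closed fingers, with the heel resting on the table.

Call:
{"op": "carry_out", "data": {"targets": [[[-0.3,0.2,0],0],[[-0.5,0.4,0],0],[[-0.7,0.6,0],0],[[-0.75,0.85,0],0],[[-0.75,0.85,0],0],[[-0.75,0.85,0],0]], "grip": 1}}

```text
clock: 28.47
position: [0.6472, -0.0352, 0.1428]
eef_rot: [-0.138, -3.138, -0.007]
wrist_force: [-0.4, 0.3, -0.6]
grip_width: 0.144
gripper_force: 0.0
```

```bash
python3 r.py; python3 -c "
from h import *
print(tool([.605,.073,.016]))"
```

```text
[ 0.6472 -0.0352  0.1428] z-axis [ 1.0e-04  4.8e-03 -1.0e+00] az 84.98 Fn -0.41 F [-0.38  0.32 -0.58] M [0.037 0.056 0.045] tipx 0.0649
[0.34335923 0.68983252 0.84898771]
```

Call:
{"op": "carry_out", "data": {"targets": [[[0.1,0.2,0],0],[[0.2,0.4,0],0],[[0.3,0.6,0.1],0],[[0.32,0.68,0.3],0],[[0.32,0.68,0.5],0],[[0.32,0.68,0.7],0],[[0.32,0.68,0.84],0],[[0.32,0.68,0.84],0],[[0.32,0.68,0.84],0]]}}

```text
clock: 29.22
position: [0.606, 0.0615, 0.0168]
eef_rot: [-0.156, -3.134, 0.001]
wrist_force: [-0.1, -0.3, 0.4]
grip_width: 0.001
gripper_force: 0.0
```

Call:
{"op": "carry_out", "data": {"targets": [[[0.04,0,0],0],[[0.08,0,0],0],[[0.12,0,0],0],[[0.15,0,0],0],[[0.17,0,0],0],[[0.17,0,0],0]]}}

```text
clock: 29.72
position: [0.5815, 0.0643, 0.0182]
eef_rot: [-0.156, -3.137, -0.0]
wrist_force: [-0.5, -0.1, -0.1]
grip_width: 0.003
gripper_force: 0.0
```

```bash
python3 r.py
```

```text
[0.5815 0.0643 0.0182] z-axis [-5.e-04  2.e-04 -1.e+00] az 84.32 Fn -0.46 F [-0.48 -0.13 -0.08] M [-0.011  0.008 -0.054] tipx -0.0097
```

Call:
{"op": "carry_out", "data": {"targets": [[[0,0.04,0],0],[[0,0.075,0],0],[[0,0.075,0],0],[[0.02,0.075,0],0],[[0.04,0.075,0],0],[[0.055,0.075,0],0],[[0.055,0.075,0],0]]}}

```text
clock: 30.3
position: [0.5743, 0.0759, 0.0175]
eef_rot: [-0.156, -3.136, 0.001]
wrist_force: [-0.5, 0.8, 0.6]
grip_width: 0.0
gripper_force: 0.0
```

Call:
{"op": "carry_out", "data": {"targets": [[[0.01,0,0],0],[[0.02,0,0],0],[[0.03,0,0],0],[[0.03,0,0],0],[[0.03,0,0],0]]}}

```text
clock: 30.72
position: [0.5718, 0.0763, 0.0179]
eef_rot: [0.157, 3.136, -0.0]
wrist_force: [2.2, -0.5, -1.1]
grip_width: 0.001
gripper_force: 0.8
```

```bash
python3 r.py
```

```text
[0.5718 0.0763 0.0179] z-axis [ 1.6e-03 -1.0e-04 -1.0e+00] az 84.28 Fn 2.22 F [ 2.17 -0.54 -1.09] M [-0.056 -0.36   0.054] tipx -0.0205
```

Contact with the heel. I'll press gradually and watch whether it moves.

Call:
{"op": "carry_out", "data": {"targets": [[[0.01,0,0],0],[[0.02,0,0],0],[[0.03,0,0],0],[[0.04,0,0],0],[[0.04,0,0],0],[[0.04,0,0],0]]}}

```text
clock: 31.22
position: [0.5714, 0.0763, 0.0187]
eef_rot: [0.158, 3.125, 0.0]
wrist_force: [8.7, -2.3, -3.1]
grip_width: 0.002
gripper_force: 4.3
```

```bash
python3 r.py
```

```text
[0.5714 0.0763 0.0187] z-axis [ 1.260e-02 -5.000e-04 -9.999e-01] az 84.23 Fn 8.9 F [ 8.73 -2.34 -3.14] M [-0.457 -1.756 -0.029] tipx -0.0209
```

Call:
{"op": "carry_out", "data": {"targets": [[[0.01,0,0],0],[[0.02,0,0],0],[[0.02,0,0],0],[[0.02,0,0],0]]}}

```text
clock: 31.55
position: [0.571, 0.0765, 0.0192]
eef_rot: [0.158, 3.12, 0.001]
wrist_force: [10.9, -3.3, -4.2]
grip_width: -0.003
gripper_force: 5.5
```

```bash
python3 r.py
```

```text
[0.571  0.0765 0.0192] z-axis [ 1.760e-02 -5.000e-04 -9.998e-01] az 84.21 Fn 11.13 F [10.86 -3.35 -4.18] M [-0.515 -2.311 -0.032] tipx -0.0213
```

Call:
{"op": "carry_out", "data": {"targets": [[[0,0,0.005],0],[[0.01,0,0.008],0],[[0.02,0,0.01],0],[[0.02,0,0.01],0],[[0.02,0,0.01],0]]}}

```text
clock: 31.97
position: [0.5706, 0.0766, 0.0183]
eef_rot: [0.159, 3.115, 0.001]
wrist_force: [12.7, -1.7, -4.2]
grip_width: 0.003
gripper_force: 6.7
```

```bash
python3 r.py
```

```text
[0.5706 0.0766 0.0183] z-axis [ 2.260e-02 -4.000e-04 -9.997e-01] az 84.17 Fn 12.8 F [12.7  -1.72 -4.21] M [-0.57  -2.783  0.03 ] tipx -0.0218
```

Call:
{"op": "carry_out", "data": {"targets": [[[0.01,0,0.002],0],[[0.02,0,0.004],0],[[0.02,0,0.004],0],[[0.02,0,0.004],0]]}}

```text
clock: 32.3
position: [0.5697, 0.0769, 0.0182]
eef_rot: [0.159, 3.111, 0.002]
wrist_force: [14.5, -3.1, -2.2]
grip_width: 0.003
gripper_force: 7.7
```

```bash
python3 r.py
```

```text
[0.5697 0.0769 0.0182] z-axis [ 2.670e-02 -3.000e-04 -9.996e-01] az 84.16 Fn 14.72 F [14.5  -3.09 -2.21] M [-0.692 -3.083  0.011] tipx -0.0227
```

Call:
{"op": "carry_out", "data": {"targets": [[[0.01,0,0.003],0],[[0.02,0,0.006],0],[[0.02,0,0.006],0],[[0.02,0,0.006],0]]}}

```text
clock: 32.63
position: [0.5694, 0.077, 0.0181]
eef_rot: [0.159, 3.106, 0.002]
wrist_force: [16.8, -3.9, 0.1]
grip_width: 0.001
gripper_force: 8.8
```

```bash
python3 r.py
```

```text
[0.5694 0.077  0.0181] z-axis [ 3.200e-02 -2.000e-04 -9.995e-01] az 84.13 Fn 17.1 F [16.8  -3.94  0.11] M [-0.774 -3.63  -0.031] tipx -0.0229
```

Call:
{"op": "carry_out", "data": {"targets": [[[0.005,0,0.002],0],[[0.01,0,0.004],0],[[0.01,0,0.004],0],[[0.01,0,0.004],0]]}}

```text
clock: 32.97
position: [0.5694, 0.077, 0.0181]
eef_rot: [0.16, 3.103, 0.002]
wrist_force: [17.7, -4.4, 1.5]
grip_width: -0.002
gripper_force: 9.4
```

```bash
python3 r.py;python3 -c "
from h import *
f=[]
for i in range(5): cam('top'); f.append(monitor.observe()['wrist_force'])
print(np.mean(f,0))"
```

```text
[0.5694 0.077  0.0181] z-axis [ 3.490e-02 -2.000e-04 -9.994e-01] az 84.11 Fn 18.04 F [17.71 -4.39  1.49] M [-0.929 -3.842  0.043] tipx -0.0229
[18.25613338 -4.13490294  1.98067326]
```

Call:
{"op": "carry_out", "data": {"targets": [[[0.006,0,0.001],0],[[0.012,0,0.002],0],[[0.012,0,0.002],0],[[0.012,0,0.002],0]]}}

```text
clock: 33.55
position: [0.5688, 0.0772, 0.0181]
eef_rot: [0.16, 3.1, 0.003]
wrist_force: [19.4, -3.5, 2.4]
grip_width: -0.0
gripper_force: 9.9
```

```bash
python3 r.py
```

```text
[0.5688 0.0772 0.0181] z-axis [ 3.710e-02 -1.000e-04 -9.993e-01] az 84.1 Fn 19.6 F [19.36 -3.45  2.39] M [-0.923 -3.964 -0.03 ] tipx -0.0236
```

It advanced slightly at about 19.5 N with the heel resting, which puts the panel force at roughly 10 to 14 N. That is enough, so I'll back away.

Call:
{"op": "carry_out", "data": {"targets": [[[-0.03,0,-0.005],0],[[-0.06,0,-0.01],0],[[-0.1,0,-0.01],0],[[-0.15,0,-0.01],0],[[-0.25,0,-0.01],0],[[-0.4,0,-0.05],0],[[-0.5,0,-0.3],0],[[-0.5,0,-0.6],0],[[-0.5,0,-0.9],0],[[-0.5,0,-0.9],0],[[-0.5,0,-0.9],0]]}}

```text
clock: 34.47
position: [0.6252, 0.0717, 0.1516]
eef_rot: [0.155, 3.134, 0.002]
wrist_force: [0.0, 0.5, -0.1]
grip_width: -0.001
gripper_force: 0.0
```

Call:
{"op": "carry_out", "data": {"targets": [[[-0.1,-0.3,0],0],[[-0.1,-0.6,0],0],[[-0.1,-0.9,0],0],[[-0.1,-0.9,0],0],[[-0.1,-0.9,0],0],[[-0.1,-0.9,0],0]]}}

```text
clock: 34.97
position: [0.6234, -0.0653, 0.1466]
eef_rot: [-0.16, -3.132, -0.001]
wrist_force: [0.5, 0.9, -0.1]
grip_width: -0.002
gripper_force: 0.0
```

```bash
python3 - <<'E'
from h import *
s=cam('scene');t=cam('top')
m=np.zeros((600,800,3),np.uint8)
m[:300]=cv2.resize(t[0][155:215,185:345],(800,300),interpolation=cv2.INTER_CUBIC)
m[300:]=cv2.resize(s[0][165:240,180:380],(800,300),interpolation=cv2.INTER_CUBIC)
cv2.imwrite('pics/f.png',m[...,::-1])
E
```

```text
(no output)
```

View pics/f.png

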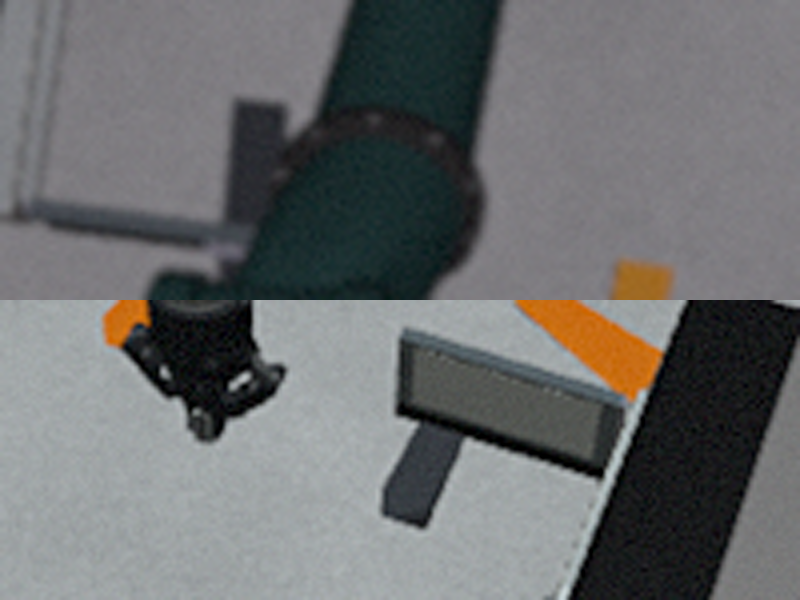

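The door is fully open with the wedge flat under it (heel at (405,505) in the lower half), and the hand is clear. I'm handing in.

```bash
python3 -c "
from plant import robot
print(robot.close_job())"
```

```text
the job is handed in; nothing more can be done
None
```

I opened the door to its stop, jammed the dark wedge under it from the inner side, let go and handed the job in; I estimate 9 to 15 N on the panel from the push force, not a direct reading, and no verdict came back.

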